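# Shut and latch the battery box

## Robot

A 6-joint arm with a two-finger parallel gripper is mounted at the origin on the work surface. World frame = base frame: x ahead of the robot, y to its left, z up, the work surface at z = 0. Lengths are in m, angles in rad, forces in N, time in s.
With the tool pointing down it reaches from about 0.35 to 0.775 m from the base axis. Payload 7.3 kg.
Tool frame: the origin (TCP) lies on the centre line of the jaws, within the pads' length; the fingertips stand 11 mm ahead of it and the grasp point (between the pads) lies 8 mm behind it; y points along the fingers, z is the direction in which the jaws open and shut, and the axes are right-handed (so a half turn about y gives the same grasp; the last joint's range is limited). The gripper opens to 92 mm and grips with 3 to 60 N. Pads are 19 mm wide; open, the fingers measure 130 mm over their backs; the gripper's body (75 mm by 190 mm) begins 47 mm behind the grasp point.
Start: joints at [-1.438, 0.342, 1.524, -0, 1.275, -0.146], TCP at [0.145, -0.505, 0.238] pointing down, gripper open.
Joint ranges: [-2.53, 2.53], [-0.77, 2.02], [0.04, 2.7], [-1, 4.14], [0.28, 2.66], [-3.11, 3.11]. Speed limits (rad/s): [2.57, 2.57, 3.14, 3.14, 3.14, 3.14].

## Interface

Orientations are given as [roll, pitch, yaw] about the fixed x, y, z axes, in that order (R = Rz(yaw) Ry(pitch) Rx(roll)).
In Python, from cell import robot, cams gives the robot as it stands.
- The arm moves only by the tool apply_moves, never from a script. Its argument "plan" is a list of rows, each a list of 7 numbers: the shift along the tool's x, y, z in m, then the turn, a rotation vector about the tool's x, y, z in degrees, then the gripper command: -1 is fully open, 1 is shut, values between are in proportion. A call has exactly 5 rows; each row is the pose to reach, as a shift and turn from the pose commanded when the call began, along the tool's axes at that moment; what a row does not reach only later rows make up. A row lasts 1/8 s, in which the tool goes at most 62.5 mm and 10.7 degrees, less where a joint would pass 70% of its speed; a pose out of reach is approached as far as the arm can. A call with a gripper value outside its range is refused whole. The fingers move at their own pace and stop on an object; "squeeze" is the grip in N (left out, the last holds). Time passes only in rows, so rows that repeat a pose let the fingers close, or fill a call up. It gives the time, the measured TCP pose, the force and the opening at its end, in the units of the state.
- robot.observe(): the state, without advancing time (a new reading comes with each control period).
- cams.read_camera(name): name is "scene" or "top"; returns the picture (400x640x3 uint8, blue, green, red); there is no depth.
- cams.calibration(name): a dict with "fx", "fy", "cx", "cy" (pixels), "extrinsics" (4x4, takes a point from world to camera coordinates). Camera axes: x right, y up, looking along -z (the intrinsics and any distortion apply to the point x, -y, -z); pixel columns grow to the right and rows downward; lengths in m; the calibration is good to about 2 mm. A picture is of the moment at which its call begins. calibration takes no time and is no camera call.
- robot.hand_in(): hands the job in, once; it reports no verdict.
The state is a dict: "time": time; "qpos": joint angles; "qvel": joint speeds; "joint_efforts": joint torques, N m; "tool_pos": TCP position; "tool_rot": TCP orientation; "contact_force": force on the tool from outside, world axes, zero at the start; "torque": the same for the moment, N m; "opening": finger opening in m.
Only numpy, scipy, OpenCV 4.12 (cv2) and the standard library are available. Lean on these libraries where they do the work, as an engineer would, in place of code of your own. Each camera call takes 0.05 s, during which the arm holds its last target. There are 200 camera calls.

## Task

Shut the open lid of the grey battery box fully down, then turn the wing knob on the lid clockwise as far as it goes, so that its hidden cam tongue swings under the front rim and holds the lid. Leave the other things on the bench where they are.

Things in the scene. Friction and masses are not known exactly. Their poses are not given: they have to be found in the camera images.
- battery_box: Grey sheet-metal box with an open top, fixed to the bench, 220 (x) x 270 (y) x 100 mm high. Origin: centre of its underside, on the bench. Its own x points from its front edge to its hinge edge, its y to the left along these edges, z up. An 8 mm thick rim runs inward 34 mm along the inside of the front edge at the top.
- lid (a joint): Angle of the lid in rad: 0 = fully shut, larger = raised (starts 0.45 to 0.85, stop at 1.5). The hinge is a stiff friction hinge: the lid stays at any angle; pushing its front edge down takes about 1 to 3 N. The hinge axis is level, along the box's y.
- lid_hinge (a point): Middle of the lid's hinge line: 105 mm behind the box's centre (+x of the box) and 100.5 mm above the bench. Its frame turns with the lid: its x points from the front edge to the hinge along the lid, z out of the lid's upper face.
- lid_front_edge (a point): Middle of the front (free) edge of the lid, on its upper face: 217 mm from the hinge line along the lid. The lid is a plain aluminium plate 217 x 274 x 6 mm (underside on the hinge line's plane, upper face 6 mm above it) and is free to be pushed anywhere beside the knob.
- wing_knob (a joint): Knob angle, rad, growing clockwise seen from above. 0 (stop): wing along the front edge, white mark on its top and tongue pointing right (-y of box), clear of the rim. 1.571 (stop): mark and tongue point to the front edge, tongue under the rim. Starts 0 to 0.25, stays where left, turns with 0.08 N m. Tongue (36 mm long) lets the lid shut only below 0.4, and passes the rim only with the lid down.
- wing_grip (a point): Grip point of the black wing knob, on its axis, 36 mm above the lid's underside (30 mm above its upper face), 159 mm from the hinge line, midway across the lid. The wing is a bar 70 mm long, 14 mm thick, from 8 to 46 mm above the lid's upper face, on a round boss 38 mm in diameter and 8 mm high. Its axis is square to the lid.
- flux_tin: Bystander: round brass-coloured tin, 68 mm diameter, 32 mm high, beside the box on its left. Origin: centre of the underside.
- cutters: Bystander: side cutters with yellow handles lying flat, 155 mm long, 14 mm high, beside the box on its right. Origin: on the bench at mid length.
- spare_pack: Bystander: black battery pack 75 x 36 x 30 mm with a plug, in front of the box. Origin: centre of the underside.
- screwdriver: Bystander: screwdriver 160 mm long lying flat in front of the box. Origin: on the bench.
- solder_reel: Bystander: blue reel, 80 mm diameter, 50 mm high, at the side of the bench. Origin: centre of the underside.
- iron_stand: Bystander: soldering iron leaning in its stand, foot 90 x 120 mm, about 210 mm high, at the side of the bench. Origin: centre of the underside.
- magnifier: Bystander: magnifying glass and clip on a foot of 90 x 70 mm, about 190 mm high, at the side of the bench. Origin: centre of the underside.

How it is judged:
On the way:
1. the lid is fully shut with the tongue still clear of the rim (value of joint lid below 0.035 rad and value of joint wing_knob below 0.9 rad), for 0.2 s.
At the end, for the whole second after the job is handed in: The lid is shut (within 0.035 rad, about 7 mm at its front edge) and the wing knob is turned past 1.3 rad (within about 15 degrees of its clockwise stop), so the tongue lies under the front rim; lid and knob at rest (value of joint lid below 0.035 rad and value of joint wing_knob above 1.3 rad and velocity of joint each of wing_knob, lid below 0.05 rad/s); the robot touches nothing.
It fails at once if a bystander on the bench is moved more than 40 mm (distance of any of flux_tin, cutters, spare_pack, screwdriver, solder_reel, iron_stand, magnifier from where it was at the start of the episode above 0.04 m).
It also fails if it takes over 42 s, if anything falls off the work surface, if the arm or the gripper's body presses on something with over 40 N, if the wrist force passes 120 N, or if a joint passes its speed limit or range.

## Working session

There is one attempt and no reset: what is moved stays moved. The work goes in short steps, Python scripts to look and compute and a tool call to move; the robot and the scene stay as the last step left them, time stands still between calls to the robot, and variables do not carry over. Pictures are saved under pics/ and viewed, about 8 in all and at most 12, crops included, and the job is handed in when it is done.

Besides the shell and the picture viewer there is one more tool, called by a JSON object that holds its "method" and its "body", one argument or row to a line. apply_moves: Moves the arm, as the interface text tells. Its arguments: {"type":"object","properties":{"plan":{"type":"array","items":{"type":"array","items":{"type":"number"}}},"squeeze":{"type":"number"}},"required":["plan"]}

```bash
mkdir -p pics; ls
python3 - <<'E'
from cell import robot, cams
import cv2, numpy as np
np.set_printoptions(precision=4,suppress=True)
for n in ("scene","top"):
    cv2.imwrite(f"pics/{n}0.png",cams.read_camera(n)); c=cams.calibration(n); print(n,{k:v for k,v in c.items()})
print(robot.observe())
E
```

```text
pics
scene {'fx': 482.12529746128484, 'fy': 482.12529746128484, 'cx': 315.7924890821844, 'cy': 197.80559008391447, 'extrinsics': array([[ 0.8272,  0.5619, -0.0041, -0.4666],
       [-0.48  ,  0.7104,  0.5148,  0.2041],
       [ 0.2922, -0.4239,  0.8573, -2.0214],
       [ 0.    ,  0.    ,  0.    ,  1.    ]])}
top {'fx': 400.48415813325414, 'fy': 400.48415813325414, 'cx': 320.93772880310166, 'cy': 196.17821036511958, 'extrinsics': array([[ 0.025 , -0.9997,  0.0068, -0.0179],
       [ 0.9912,  0.0257,  0.1296, -0.5463],
       [-0.1297,  0.0035,  0.9915, -1.3009],
       [ 0.    ,  0.    ,  0.    ,  1.    ]])}
{'time': 0.1, 'qpos': array([-1.438 ,  0.3427,  1.5249, -0.    ,  1.2754, -0.146 ]), 'qvel': array([ 0.0005,  0.0001, -0.0035, -0.0015,  0.0011, -0.0012]), 'joint_efforts': array([  0.0022, -43.2004, -24.4693,   0.072 ,   0.0526,  -0.    ]), 'tool_pos': array([ 0.1444, -0.5044,  0.2371]), 'tool_rot': array([-1.5722,  0.0002, -2.8628]), 'contact_force': array([0.4619, 0.0638, 0.5858]), 'torque': array([-0.012 , -0.0553, -0.0075]), 'opening': 0.09210045281139433}
```

View pics/scene0.png

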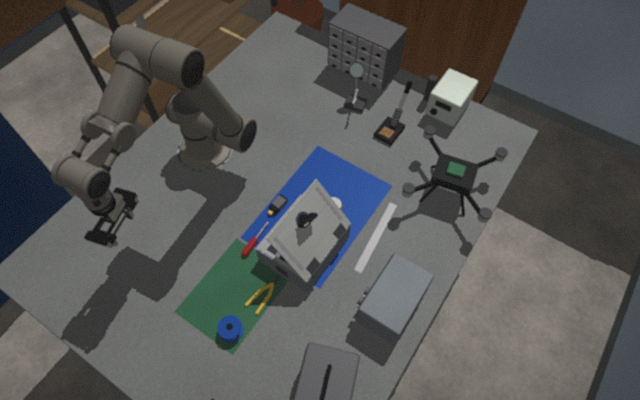

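View pics/top0.png

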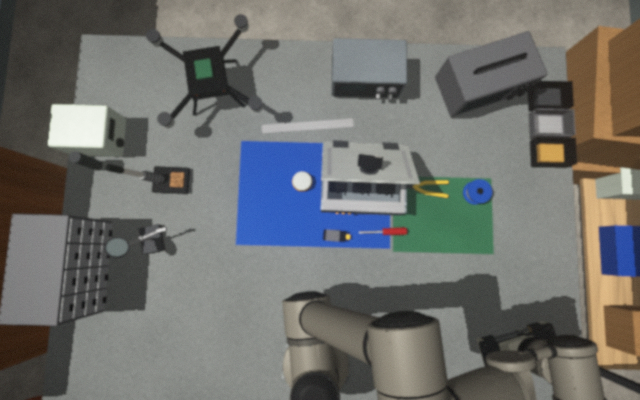

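The scene view shows the box with its lid raised at about (305,230). In the top view the box's front edge runs from about (322,212) to (405,213) and the knob is near (370,163). I'll enlarge both next.

Run:
```python
import cv2,numpy as np
t=cv2.imread("pics/top0.png")[130:225,305:430]; s=cv2.imread("pics/scene0.png")[170:295,245:365]
t=cv2.resize(t,None,fx=4.8,fy=4.8,interpolation=cv2.INTER_CUBIC)
s=cv2.resize(s,None,fx=4.8,fy=4.8,interpolation=cv2.INTER_CUBIC)
cv2.imwrite("pics/tc.png",t); cv2.imwrite("pics/sc.png",s); print(t.shape,s.shape)
```

```text
(456, 600, 3) (600, 576, 3)
```

View pics/tc.png

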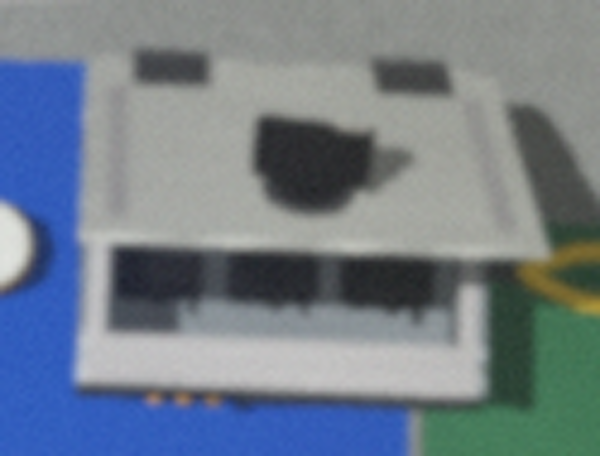

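View pics/sc.png

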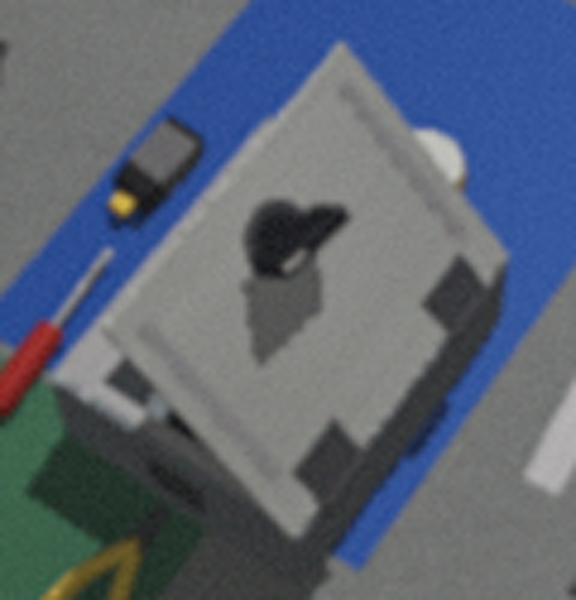

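Top crop: lid front corners at (82,238) and (548,255), box front rim corners at (77,383) and (487,397). Scene crop: lid front corners at (341,42) and (103,325), hinge corners at (508,257) and (300,538). I'll triangulate these.

```bash
cat > h.py <<'E'
import numpy as np, cv2
from cell import robot, cams
np.set_printoptions(precision=4,suppress=True)
C={n:cams.calibration(n) for n in("scene","top")}
def P(n):
    c=C[n]; K=np.array([[c['fx'],0,c['cx']],[0,c['fy'],c['cy']],[0,0,1]]); return K@np.diag([1,-1,-1])@c['extrinsics'][:3]
def ray(n,u,v):
    c=C[n]; E=c['extrinsics']; d=E[:3,:3].T@np.array([(u-c['cx'])/c['fx'],-(v-c['cy'])/c['fy'],-1]); return -E[:3,:3].T@E[:3,3],d
def onz(n,u,v,z):
    o,d=ray(n,u,v); return o+d*(z-o[2])/d[2]
def tri(s,t):
    X=cv2.triangulatePoints(P("scene"),P("top"),np.array(s,float),np.array(t,float)); return (X[:3]/X[3]).ravel()
def proj(n,X):
    p=P(n)@np.append(X,1); return p[:2]/p[2]
E
python3 - <<'E'
from h import *
T=lambda u,v:(u/4.8+305-.4,v/4.8+130-.4); S=lambda u,v:(u/4.8+245-.4,v/4.8+170-.4)
fl=tri(S(341,42),T(82,238)); fr=tri(S(103,325),T(548,254)); hl=tri(S(508,257),T(90,56)); hr=tri(S(300,538),T(487,76))
for n,p in zip("fl fr hl hr".split(),(fl,fr,hl,hr)): print(n,p)
for a,b in ((fl,fr),(hl,hr),(fl,hl),(fr,hr)): print(np.linalg.norm(a-b),end=' ')
print()
a,b=onz("top",*T(77,383),.1),onz("top",*T(487,397),.1); print("rim",a,b,np.linalg.norm(a-b))
print("scene hinge corners at z=.1065",onz("scene",*S(508,257),.1065),onz("scene",*S(300,538),.1065), "top",onz("top",*T(90,56),.1065),onz("top",*T(487,76),.1065))
F=(fl+fr)/2; yaw=np.arctan2((fl-fr)[1],(fl-fr)[0])-np.pi/2; yaw2=np.arctan2((a-b)[1],(a-b)[0])-np.pi/2
print("F",F,"yaw",yaw,yaw2)
# sin: z = .1005+.217 s+.006 c
from scipy.optimize import brentq
th=brentq(lambda t:.1005+.217*np.sin(t)+.006*np.cos(t)-F[2],0,1.4); print("lid",th)
E
```

```text
fl [ 0.5657 -0.003   0.2624]
fr [ 0.5622 -0.2737  0.2642]
hl [ 0.7171 -0.0061  0.1044]
hr [ 0.7128 -0.2731  0.0994]
0.27072358191136564 0.2670727581656711 0.21884692184461824 0.22324425923792277 
rim [ 0.496  -0.0039  0.1   ] [ 0.4937 -0.2742  0.1   ] 0.27032037526009706
scene hinge corners at z=.1065 [ 0.7181 -0.0064  0.1065] [ 0.7157 -0.274   0.1065] top [ 0.7155 -0.007   0.1065] [ 0.7089 -0.2733  0.1065]
F [ 0.5639 -0.1384  0.2633] yaw -0.012794091327292145 -0.008583683512185747
lid 0.8203040681578947
```

Lid about 0.82 rad open, box centre about (0.605, -0.139) with yaw about -0.01. The triangulated sizes of 271 and 219–223 mm agree with the given 274 and 217 mm. Moving now, with the jaws shut for pushing.

{"method": "apply_moves", "body": {
  "plan": [
    [-0.05,-0.016,-0.028,0,-8,0,1],
    [-0.104,-0.032,-0.056,0,-16,0,1],
    [-0.156,-0.048,-0.084,0,-24,0,1],
    [-0.208,-0.064,-0.112,0,-32,0,1],
    [-0.26,-0.08,-0.14,0,-40,0,1]
  ],
  "squeeze": 20
}}

```text
time: 0.72
tool_pos: [0.3569, -0.2969, 0.3181]
tool_rot: [-1.571, 0.0, -2.16]
contact_force: [1.8, -1.7, -0.2]
opening: 0.0461
```

```bash
cat >> h.py <<'E'
from scipy.spatial.transform import Rotation as Ro
def st():
    s=robot.observe(); R=Ro.from_euler('xyz',s['tool_rot']); z=R.apply([0,0,1]); za=np.arctan2(z[1],z[0])
    print("t",s['time'],"pos",s['tool_pos'],"zang",round(za,4),"down",R.apply([0,1,0]),"F",s['contact_force'],"M",s['torque'],"open",round(s['opening'],4),"j",s['qpos'])
    return s,R,za
def to(p,zang):
    s,R,za=st(); print("tool shift",R.inv().apply(np.array(p)-s['tool_pos']),"turn y deg",-np.degrees(zang-za))
E
python3 -c "
from h import *
to([.585,-.08,.32],-.01)"
```

```text
t 0.725 pos [ 0.3569 -0.2969  0.3181] zang -0.5895 down [-0.0001  0.0001 -1.    ] F [ 1.7694 -1.7409 -0.1923] M [-0.0764 -0.0749  0.0474] open 0.0461 j [-0.8592  0.1745  1.5288 -0.      1.4384 -0.2697]
tool shift [-0.3071 -0.0019  0.069 ] turn y deg -33.204474193821554
```

{"method": "apply_moves", "body": {
  "plan": [
    [-0.06,0,0.013,0,-7,0,1],
    [-0.12,0,0.027,0,-14,0,1],
    [-0.18,0,0.04,0,-21,0,1],
    [-0.24,0,0.054,0,-28,0,1],
    [-0.3,0,0.067,0,-33,0,1]
  ]
}}

```text
time: 1.35
tool_pos: [0.5805, -0.0858, 0.3173]
tool_rot: [-1.571, -0.0, -1.585]
contact_force: [0.1, -1.3, 0.2]
opening: 0.0007
```

```bash
python3 -c "
from h import *
to([.585,-.08,.275],-.01)"
```

```text
t 1.35 pos [ 0.5805 -0.0858  0.3173] zang -0.0146 down [-0.0006 -0.0002 -1.    ] F [ 0.1191 -1.2712  0.1936] M [-0.0043 -0.1945 -0.0198] open 0.0007 j [-0.2772  0.4159  1.1946 -0.0003  1.5315 -0.2626]
tool shift [-0.0059  0.0423  0.0044] turn y deg -0.2621503327364563
```

{"method": "apply_moves", "body": {
  "plan": [
    [-0.006,0.03,0.004,0,0,0,1],
    [-0.006,0.045,0.002,0,0,0,1],
    [-0.006,0.065,-0.006,0,0,0,1],
    [-0.006,0.085,-0.014,0,0,0,1],
    [-0.006,0.105,-0.022,0,0,0,1]
  ]
}}

```text
time: 1.98
tool_pos: [0.5572, -0.081, 0.2121]
tool_rot: [-1.571, -0.0, -1.589]
contact_force: [-0.4, 0.3, 2.8]
opening: 0.0004
```

```bash
python3 -c "
from h import *
to([.540,-.08,.117],-.01)
cv2.imwrite('pics/s1.png',cv2.resize(cams.read_camera('scene')[150:300,225:385],None,fx=3.75,fy=3.75))"
```

```text
t 1.975 pos [ 0.5572 -0.081   0.2121] zang -0.0178 down [ 0.0002 -0.0002 -1.    ] F [-0.4016  0.2529  2.8447] M [-0.0103 -0.0738 -0.013 ] open 0.0004 j [-0.2804  0.4321  1.4581 -0.0001  1.2512 -0.2626]
tool shift [-0.0007  0.0951 -0.0172] turn y deg -0.44546766146901795
```

View pics/s1.png

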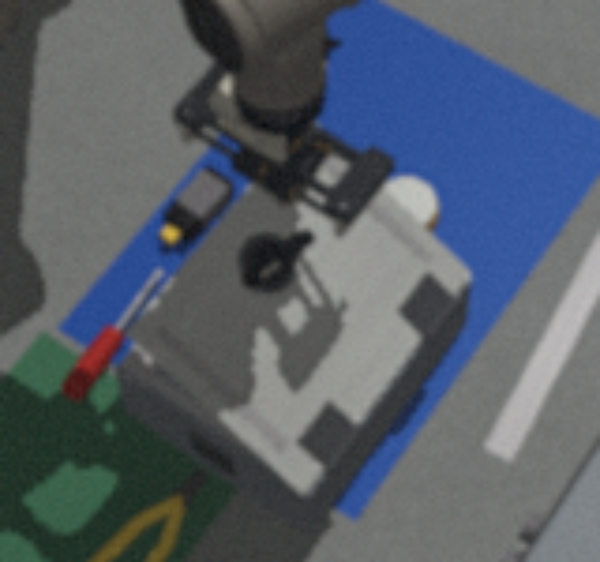

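The picture shows the lid following the fingers down, knob at (268,262), fingers well beside it. The force is 2.8 N as expected.

{"method": "apply_moves", "body": {
  "plan": [
    [0,0.02,-0.005,0,0,0,1],
    [0,0.04,-0.01,0,0,0,1],
    [0,0.06,-0.014,0,0,0,1],
    [0,0.078,-0.017,0,0,0,1],
    [0,0.088,-0.017,0,0,0,1]
  ]
}}

```text
time: 2.65
tool_pos: [0.54, -0.0807, 0.124]
tool_rot: [-1.572, 0.0, -1.589]
contact_force: [-0.8, -1.1, 1.5]
opening: 0.0008
```

{"method": "apply_moves", "body": {
  "plan": [
    [0,0.002,0,0,0,0,1],
    [0,0.004,0,0,0,0,1],
    [0,0.005,0,0,0,0,1],
    [0,0.006,0,0,0,0,1],
    [0,0.006,0,0,0,0,1]
  ]
}}

```text
time: 3.28
tool_pos: [0.5407, -0.0808, 0.1189]
tool_rot: [-1.57, -0.0, -1.589]
contact_force: [0.2, -0.0, 1.6]
opening: 0.0006
```

{"method": "apply_moves", "body": {
  "plan": [
    [0,0.001,0,0,0,0,1],
    [0,0.002,0,0,0,0,1],
    [0,0.003,0,0,0,0,1],
    [0,0.003,0,0,0,0,1],
    [0,0.003,0,0,0,0,1]
  ]
}}

```text
time: 3.9
tool_pos: [0.5407, -0.0808, 0.1176]
tool_rot: [-1.569, -0.001, -1.589]
contact_force: [-4.8, 1.0, 15.2]
opening: 0.0004
```

The force jumped to 15 N at TCP z = 0.1176, where 0.1175 was expected, so the lid is down. Lifting and looking.

{"method": "apply_moves", "body": {
  "plan": [
    [0,-0.03,0,0,0,0,1],
    [0,-0.06,0,0,0,0,-1],
    [0,-0.09,-0.02,0,0,0,-1],
    [-0.02,-0.12,-0.07,0,0,0,-1],
    [-0.02,-0.12,-0.12,0,0,0,-1]
  ]
}}

```text
time: 4.53
tool_pos: [0.4205, -0.0581, 0.2374]
tool_rot: [-1.567, -0.001, -1.587]
contact_force: [0.4, -0.2, 0.8]
opening: 0.0356
```

```bash
python3 -c "
from h import *
st()
a=cams.read_camera('scene');b=cams.read_camera('top')
cv2.imwrite('pics/s2.png',a);cv2.imwrite('pics/t2.png',b)
f=lambda i:cv2.resize(i,(400,400),interpolation=cv2.INTER_CUBIC)
cv2.imwrite('pics/c2.png',np.hstack([f(a[180:280,255:355]),f(b[130:230,315:415])]))"
```

```text
t 4.525 pos [ 0.4205 -0.0581  0.2374] zang -0.0166 down [ 0.004  -0.0012 -1.    ] F [ 0.3965 -0.1744  0.7596] M [-0.0822 -0.084   0.0248] open 0.0356 j [-0.3184  0.155   1.7797  0.0001  1.2027 -0.3018]
```

View pics/c2.png

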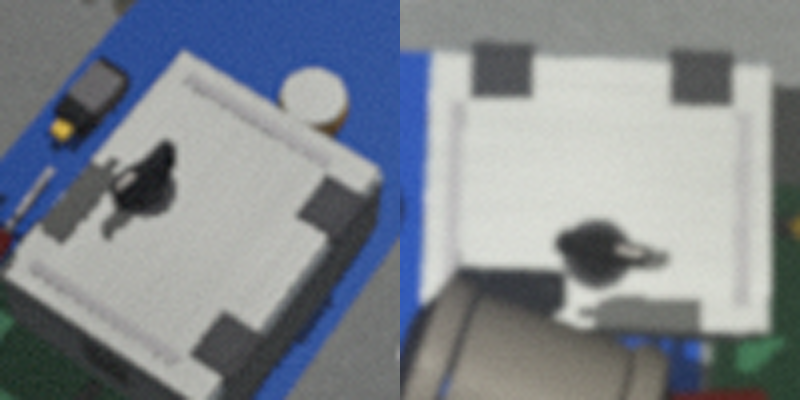

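The lid lies flat. The knob is at about (600,250) in the top crop, with its white mark at (630,250) pointing right. Now the knob's position and angle.

Run:
```python
from h import *
t=cv2.imread('pics/t2.png'); g=cv2.cvtColor(t,cv2.COLOR_BGR2GRAY)
T=lambda u,v:((u-400)/4+315-.4,v/4+130-.4)
# lid corners (top face z .1065)
for n,p in dict(hl=(430,50),hr=(772,66),fr=(770,332)).items(): print(n,onz('top',*T(*p),.1065))
print("mark",onz('top',*T(630,250),.1525),"left end",onz('top',*T(560,243),.1525))
x0,y0=350,180; print(g[y0:y0+24,x0:x0+36])
for a in (0,.1,.2,.3):
    c=np.array([.551,-.139]); d=np.array([-np.sin(a),-np.cos(a)])*.035
    print(a,*[proj('top',[*(c+k*d),.1525]).round(1) for k in(-1,0,1)], *[proj('scene',[*(c+k*d),.1525]).round(1) for k in(-1,0,1)])
s=cv2.cvtColor(cv2.imread('pics/s2.png'),cv2.COLOR_BGR2GRAY); print(s[210:242,278:302])
```

```text
hl [ 0.7127 -0.0031  0.1065]
hr [ 0.7069 -0.2783  0.1065]
fr [ 0.4922 -0.276   0.1065]
mark [ 0.5478 -0.1592  0.1525] left end [ 0.5518 -0.1058  0.1525]
[[216 213 211 214 214 215 216 215 213 217 215 215 213 216 216 213 214 214
  215 214 216 213 214 213 211 212 212 213 210 210 211 208 213 208 209 210]
 [213 212 213 215 215 215 212 216 215 217 214 216 215 214 215 213 214 218
  212 213 212 213 213 213 213 214 209 213 209 210 210 208 209 210 209 207]
 [214 215 215 215 218 216 214 216 214 214 212 216 214 213 214 212 216 212
  214 216 213 213 214 212 212 213 214 213 211 212 212 209 210 209 209 208]
 [217 216 217 216 215 216 215 214 216 215 210 210 207 208 208 206 210 209
  211 215 216 213 213 214 214 215 213 213 214 212 213 211 212 210 209 209]
 [217 214 215 217 215 219 217 214 211 208 199 189 183 180 179 182 182 191
  202 208 214 216 215 215 215 213 213 213 213 215 212 212 209 210 211 212]
 [219 216 217 216 216 212 209 209 203 186 169 150 141 128 128 130 138 155
  176 194 209 214 213 216 213 213 213 211 213 215 211 211 211 209 212 208]
 [218 218 218 217 212 203 193 186 172 145 119 107  96
[... 5512 characters left out ...]
79 151 111  90  83  82  85 106 141 171 179 176 170 176 181 181 182
  183 182 181 180 181 183]
 [182 175 133  94  81  85  95 109 140 169 179 181 182 182 181 181 182 183
  178 180 181 183 183 182]
 [181 172 129  90  80 106 140 157 169 179 184 179 181 180 180 179 181 180
  177 181 182 179 182 182]
 [179 177 137  91  90 140 170 177 179 183 179 180 179 183 177 180 180 181
  180 179 181 183 179 181]
 [185 179 156 119 116 156 177 180 179 180 179 181 179 180 180 178 182 178
  183 178 182 179 178 180]
 [178 177 171 159 154 170 177 179 179 179 179 179 179 180 180 176 178 177
  180 179 182 182 178 180]
 [178 176 176 175 177 176 176 176 177 179 178 176 182 178 175 177 175 181
  179 182 178 180 181 182]]
```

The knob axis agrees with the prediction (0.551, -0.139), and the wing angle is about 0.1 rad. Moving above it with the jaws open.

{"method": "apply_moves", "body": {
  "plan": [
    [0.02,0,0.03,0,1.5,0,-1],
    [0.04,0,0.065,0,3,0,-1],
    [0.06,0,0.1,0,5,0,-1],
    [0.079,0,0.131,0,6.5,0,-1],
    [0.079,0,0.131,0,6.5,0,-1]
  ]
}}

```text
time: 5.25
tool_pos: [0.5521, -0.1413, 0.2344]
tool_rot: [-1.571, -0.0, -1.703]
contact_force: [-0.4, 0.4, -0.5]
opening: 0.0905
```

```bash
python3 -c "
from h import *
to([.551,-.139,.131],-.13)
cv2.imwrite('pics/s3.png',cv2.resize(cams.read_camera('scene')[150:290,225:365],None,fx=4,fy=4,interpolation=cv2.INTER_CUBIC))"
```

```text
t 5.25 pos [ 0.5521 -0.1413  0.2344] zang -0.1326 down [-0.0004 -0.     -1.    ] F [-0.4086  0.3738 -0.5487] M [-0.0384 -0.0979 -0.0138] open 0.0905 j [-0.3849  0.4273  1.4024 -0.0002  1.3123 -0.2523]
tool shift [-0.0021  0.1034 -0.0013] turn y deg -0.14786448200773816
```

View pics/s3.png

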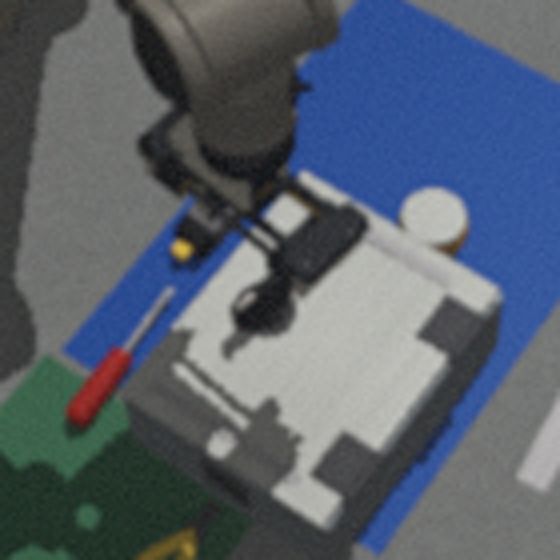

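The open jaws hang above the knob, which is at (265,305). Descending over the wing.

{"method": "apply_moves", "body": {
  "plan": [
    [-0.002,0.03,-0.001,0,0,0,-1],
    [-0.002,0.06,-0.001,0,0,0,-1],
    [-0.002,0.085,-0.001,0,0,0,-1],
    [-0.002,0.103,-0.001,0,0,0,-1],
    [-0.002,0.103,-0.001,0,0,0,-1]
  ]
}}

```text
time: 5.92
tool_pos: [0.5483, -0.1369, 0.1316]
tool_rot: [-1.574, 0.001, -1.702]
contact_force: [0.1, 0.8, -0.5]
opening: 0.0918
```

{"method": "apply_moves", "body": {
  "plan": [
    [0,0,0,0,0,0,1],
    [0,0,0,0,0,0,1],
    [0,0,0,0,0,0,1],
    [0,0,0,0,0,0,1],
    [0,0,0,0,0,0,1]
  ],
  "squeeze": 15
}}

```text
time: 6.55
tool_pos: [0.5497, -0.1379, 0.1328]
tool_rot: [-1.571, -0.0, -1.702]
contact_force: [-0.0, -0.8, -0.1]
opening: 0.0465
```

```bash
python3 -c "
from h import *
st()"
```

```text
t 6.55 pos [ 0.5497 -0.1379  0.1328] zang -0.1314 down [ 0.0001 -0.0001 -1.    ] F [-0.0384 -0.8033 -0.0639] M [-0.0285 -0.1154  0.0376] open 0.0465 j [-0.3809  0.518   1.5528 -0.0001  1.0706 -0.2495]
```

{"method": "apply_moves", "body": {
  "plan": [
    [0,0.001,0,0,0,0,1],
    [0,0.001,0,0,0,0,1],
    [0,0.001,0,0,0,0,1],
    [0,0.001,0,0,0,0,1],
    [0,0.001,0,0,0,0,1]
  ]
}}

```text
time: 7.18
tool_pos: [0.5508, -0.138, 0.1318]
tool_rot: [-1.568, -0.0, -1.702]
contact_force: [5.8, 0.4, -2.8]
opening: 0.014
```

```bash
python3 -c "
from h import *
st()"
```

```text
t 7.175 pos [ 0.5508 -0.138   0.1318] zang -0.1315 down [ 0.0026 -0.0006 -1.    ] F [ 5.7615  0.3626 -2.7517] M [-0.1217 -0.973  -0.0959] open 0.014 j [-0.3807  0.5197  1.5528  0.0005  1.0664 -0.2494]
```

Gripped at 14 mm, which is the wing's thickness. Turning clockwise.

{"method": "apply_moves", "body": {
  "plan": [
    [0,0.001,0.001,0,8,0,1],
    [0,0.001,0.001,0,16,0,1],
    [0,0.001,0.001,0,24,0,1],
    [0,0.001,0.001,0,32,0,1],
    [0,0.001,0.001,0,40,0,1]
  ]
}}

```text
time: 7.8
tool_pos: [0.5517, -0.1383, 0.1317]
tool_rot: [-1.568, 0.001, -2.405]
contact_force: [2.6, -0.5, 3.4]
opening: 0.0138
```

```bash
python3 -c "
from h import *
st()"
```

```text
t 7.8 pos [ 0.5517 -0.1383  0.1317] zang -0.8338 down [ 0.0029 -0.0011 -1.    ] F [ 2.5859 -0.4927  3.4125] M [-0.0971 -0.4442  0.0844] open 0.0138 j [-0.3803  0.5212  1.5506  0.      1.0667  0.4535]
```

{"method": "apply_moves", "body": {
  "plan": [
    [0,0,0,0,8,0,1],
    [0,0,0,0,16,0,1],
    [0,0,0,0,24,0,1],
    [0,0,0,0,32,0,1],
    [0,0,0,0,40,0,1]
  ]
}}

```text
time: 8.43
tool_pos: [0.552, -0.139, 0.1317]
tool_rot: [-1.568, 0.004, -3.103]
contact_force: [5.0, -3.5, 2.8]
opening: 0.014
```

{"method": "apply_moves", "body": {
  "plan": [
    [0,0,0,0,2,0,1],
    [0,0,0,0,4,0,1],
    [0,0,0,0,5,0,1],
    [0,0,0,0,5,0,1],
    [0,0,0,0,5,0,1]
  ]
}}

```text
time: 9.05
tool_pos: [0.552, -0.1391, 0.1317]
tool_rot: [-1.568, 0.004, 3.098]
contact_force: [2.8, -3.8, 2.1]
opening: 0.0145
```

```bash
python3 -c "
from h import *
st()"
```

```text
t 9.05 pos [ 0.552  -0.1391  0.1317] zang -1.614 down [ 0.0035 -0.0026 -1.    ] F [ 2.7984 -3.7931  2.0894] M [-0.586  -0.559   0.3738] open 0.0145 j [-0.3809  0.5214  1.5501 -0.0013  1.0658  1.2338]
```

The torque rose to 0.37 N m at a tool angle of -1.61 rad, so the knob is at its stop. Releasing and lifting.

{"method": "apply_moves", "body": {
  "plan": [
    [0,0,0,0,-1,0,1],
    [0,0,0,0,-1,0,-1],
    [0,0,0,0,-1,0,-1],
    [0,0,0,0,-1,0,-1],
    [0,0,0,0,-1,0,-1]
  ]
}}

```text
time: 9.68
tool_pos: [0.5505, -0.1378, 0.1305]
tool_rot: [-1.571, -0.001, 3.115]
contact_force: [0.5, -0.2, 0.2]
opening: 0.0493
```

{"method": "apply_moves", "body": {
  "plan": [
    [0,-0.01,0,0,0,0,-1],
    [0,-0.03,0,0,0,0,-1],
    [0,-0.06,0,0,0,0,-1],
    [0,-0.1,0,0,0,0,-1],
    [0,-0.14,0,0,0,0,-1]
  ]
}}

```text
time: 10.3
tool_pos: [0.5505, -0.1379, 0.2727]
tool_rot: [-1.571, 0.0, 3.115]
contact_force: [0.8, -0.2, -0.2]
opening: 0.0912
```

```bash
python3 -c "
from h import *
to([.42,-.05,.30],-1.6)"
```

```text
t 10.3 pos [ 0.5505 -0.1379  0.2727] zang -1.5975 down [ 0.0005 -0.0002 -1.    ] F [ 0.7503 -0.2244 -0.1956] M [0.0361 0.0085 0.001 ] open 0.0912 j [-0.3804  0.3973  1.3431 -0.      1.4007  1.2171]
tool shift [ 0.1328 -0.0274 -0.0844] turn y deg 0.14444136665217527
```

{"method": "apply_moves", "body": {
  "plan": [
    [0.03,-0.01,-0.02,0,0,0,-1],
    [0.06,-0.02,-0.04,0,0,0,-1],
    [0.1,-0.027,-0.065,0,0,0,-1],
    [0.13,-0.027,-0.085,0,0,0,-1],
    [0.13,-0.027,-0.085,0,0,0,-1]
  ]
}}

```text
time: 10.92
tool_pos: [0.4216, -0.0484, 0.299]
tool_rot: [-1.57, 0.002, 3.116]
contact_force: [-0.4, -1.2, 0.2]
opening: 0.0916
```

```bash
python3 -c "
from h import *
st()
a=cams.read_camera('scene');b=cams.read_camera('top')
f=lambda i:cv2.resize(i,(400,400),interpolation=cv2.INTER_CUBIC)
cv2.imwrite('pics/c4.png',np.hstack([f(a[180:280,255:355]),f(b[130:230,315:415])]))
for k in (1,0,-1): print(proj('top',[.551-.035*k,-.139,.1525]),proj('scene',[.551-.035*k,-.139,.1525]))"
```

```text
t 10.925 pos [ 0.4216 -0.0484  0.299 ] zang -1.5961 down [ 0.0017 -0.0005 -1.    ] F [-0.3707 -1.1976  0.1698] M [ 0.0183  0.0132 -0.0424] open 0.0916 j [-0.2954  0.1065  1.662   0.      1.3714  1.3007]
[365.3667 202.3   ] [281.8028 216.0962]
[365.4888 190.9034] [289.9492 221.0554]
[365.61   179.5912] [298.1961 226.0758]
```

View pics/c4.png

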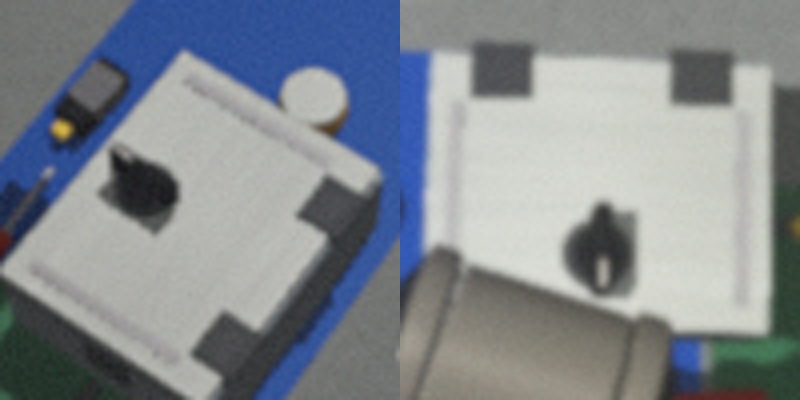

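The lid is flat: its corners sit at the same pixels as right after the press. The wing points straight at the front edge, with its white mark at (603,272) in the top crop, and the bystanders in view are where they were. Handing in.

```bash
python3 -c "
from cell import robot
print(robot.hand_in())"
```

```text
the job is handed in; nothing more can be done
None
```

I pushed the lid shut with the closed fingertips, then gripped the wing knob and turned it clockwise to its stop. I then let go, backed the arm off and handed in at about 11 s. The hand-in reported no verdict.

- **Lid:** the push force jumped to 15 N at TCP height 0.1176 m, where 0.1175 m was expected for a shut lid. In the last pictures it is still flat.
- **Knob:** the jaws closed at 14 mm, the wing's thickness. The turning moment was 0.08 N m on the way and rose to 0.37 N m at the stop, with the tool at about -1.61 rad. In the last picture the white mark points straight at the front edge.
- **Other things on the bench:** the ones in the last close-up (tin, battery pack, part of the screwdriver) look unmoved. The rest I did not check again at the end, but no move went near them.

No check failed or disagreed. The tongue under the rim cannot be seen; I infer it from the knob's angle.

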